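Press the gadgets into the foam case and put the lid on

ROBOT

A 6-joint arm with a two-finger parallel gripper is mounted at the origin on the work surface; the furniture and walls round the work are solid. World frame = base frame: x ahead of the robot, y to its left, z up, the work surface at z = 0. Lengths are in m, angles in rad, forces in N, time in s.
With the tool pointing down it reaches from about 0.35 to 0.85 m from the base axis. Payload 8.1 kg.
Tool frame: the origin (TCP) lies between the finger pads; the fingertips stand 11 mm ahead of it and the grasp point (between the pads) lies 8 mm behind it (tips_ahead is the z of the fingertips in the tool frame, in m); z points along the fingers, y is the line along which they close (so a half turn about z gives the same grasp; the last joint's range is limited). The gripper opens to 93 mm and grips with 3 to 60 N. Pads are 15 mm wide; open, the fingers measure 128 mm over their backs; the gripper's body (75 mm by 188 mm) begins 65 mm behind the grasp point.
Start: joints at [1.184, 0.13, 1.488, -0, 1.523, -0.085], TCP at [0.178, 0.573, 0.23] pointing down, gripper open.
Joint ranges: [-2.96, 2.96], [-0.89, 2.26], [0.02, 2.5], [-1.34, 4.48], [0, 2.73], [-2.66, 2.66]. Speed limits (rad/s): [2.39, 2.39, 2.79, 3.14, 3.14, 3.14].

INTERFACE

Orientations are given as a rotation vector (axis times angle).
In Python, from plant import read_state, read_camera, close_job, tips_ahead gives the robot as it stands. The module is installed in compiled form; this text tells all that it offers.
- The arm moves only by the tool move_arm, never from a script. Its argument "plan" is a list of rows, each a list of 7 numbers: the turn, a rotation vector about the tool's x, y, z in units of 6 degrees (1.0 is 6 degrees), then the shift along the tool's x, y, z in units of 25 mm (1.0 is 25 mm), then the finger opening in mm, from 0 to 93. A call has exactly 10 rows; each row shifts and turns the commanded pose from where the row before left it, along the tool's axes as they then stand; what a row does not reach is not made up. A row lasts 1/10 s, in which the tool goes at most 50 mm and 8.59 degrees, less where a joint would pass 70% of its speed; a pose out of reach is approached as far as the arm can. A call is refused whole if a number of a shift passes 1 or a number of a turn 1, either way. A call with a gripper value outside its range is refused whole. The fingers move at their own pace and stop on an object; "force" is the grip in N (left out, the last holds). Time passes only in rows, so rows that do not move let the fingers close, or fill a call up. It gives the time, the measured TCP pose, the force, the opening and the grip force at its end, in the units of the state.
- read_state(): the state, without advancing time (a new reading comes with each control period).
- read_camera(name): name is "side" or "top"; returns a dict with "frame" (480x640x3 uint8, red, green, blue), "z_map" (480x640 float32, m along the optical axis (not along the pixel's ray), 0 where there is no reading), "fx", "fy", "cx", "cy" (pixels), "rvec" (rotation vector, rad) and "tvec" (3), from world to camera coordinates, as OpenCV has them. Camera axes: x right, y down, z forward; pixel columns grow to the right and rows downward; lengths in m; the calibration is good to about 2 mm. A picture is of the moment at which its call begins.
- close_job(): hands the job in; it is judged then, once.
The state is a dict: "t": time; "q": joint angles; "dq": joint speeds; "joint_torque": joint torques, N m; "tool_pos": TCP position; "orientation": TCP orientation; "force": force on the tool from outside, world axes, zero at the start; "wrist_torque": the same for the moment, N m; "opening": finger opening in m; "gripper_force": force on a finger pad.
Only numpy, scipy, OpenCV 4.12 (cv2) and the standard library are available. Lean on these libraries where they do the work, as an engineer would, in place of code of your own. Each camera call takes 0.05 s, during which the arm holds its last target. There are 200 camera calls.

TASK

Pack the blue travel case: press the black USB hub and the white earbud case, right way up, each into its own foam cutout until it sits fully down on the yellow cutout floor, and only then set the blue lid squarely on the case so that it lies flat on the rim all round. The case is light and stands loose, so press straight down and keep it where it is, without shoving or tipping it. Leave the mug and the tape roll alone.

Things in the scene. Friction and masses are not known exactly. Their poses are not given: they have to be found in the camera images.
- case: Open blue plastic case, 146 (its x) x 200 (its y) x 38 mm high, 3 mm walls, 0.32 kg, loose on four rubber feet (x = +-55, y = +-78 mm). Origin: centre of its underside, z up. Dark grey foam fills it to 30 mm above the origin; the rim stands 8 mm above the foam. Two rectangular yellow-floored cutouts, long sides along the case's x, mouths bevelled 4 mm: hub at y = +45 mm, earbud at y = -45 mm.
- hub_cutout (a point): Floor centre of the hub cutout (98 x 35 mm, 9 mm deep), 21 mm above the case's origin; axes as the case's. Midway along each long side a springy foam lip, 44 mm long, bulges in and leaves 27.6 mm from 5 mm below the foam's top down, with a sloping lead-in above. The hub first rests up on the lips; pushed down at its middle with roughly 5 to 15 N it passes them, and friction then holds it.
- earbud_cutout (a point): Floor centre of the earbud cutout (65 x 51 mm, 18 mm deep), 12 mm above the case's origin; axes as the case's. Midway along each long side a springy foam lip, 30 mm long, bulges in and leaves 43.6 mm about 10 mm below the foam's top, with a sloping lead-in above. The earbud case first rests up on the lips; pushed down at its middle with roughly 5 to 15 N it passes them, and friction then holds it.
- rim (a point): Centre of the case's mouth, level with the top of its rim (38 mm above the case's origin); axes as the case's.
- usb_hub: Black four-port USB hub lying flat: a bar 90 x 30 x 13 mm, 60 g, origin at the centre of its underside, z up. Its long side runs 0.07 rad clockwise (seen from above) from its x axis. It fits its cutout either way round; seated, its top stands 4 mm above the foam.
- earbud_case: White oval earbud case lying flat, 60 x 46 x 24 mm, 50 g, kept shut. Origin: centre of its underside, z up. Long side 0.26 rad (15 degrees) clockwise, seen from above, from its x axis. Waisted at mid-height, full width at 6 to 8 and 18 to 20 mm above its underside, bevelled: grip with fingertips at most 16 mm above its underside. Fits either way round; seated, its top is 6 mm above the foam.
- lid: Blue flat lid, 158 (x) x 212 (y) mm, 0.13 kg, right way up on four inward-leaning tabs, 5 mm long, one mid-side each, that go inside the rim with about 5 mm play. Origin: centre, level with the tabs' lower ends. Plate 5 to 9 mm above it. Dark bridge handle on top along y, 76 long, 18 wide, bar 21 to 35 mm above the origin. In place the origin lies 5 mm below the rim's top; fits either way round.
- mug: Green and white mug, about 78 mm across and 101 mm high, standing on the desk to the right; leave alone. Origin at the centre of its underside.
- tape: Roll of brown parcel tape lying flat on the desk, far right, 96 mm across, 48 mm high; leave alone. Origin: centre of its underside.
Things that resemble listed ones, but are neither listed nor needed, are in the scene too. Several things have the shape of the earbud_case; the one meant has the colours described above.

How it is judged:
By the outcome, as a careful person would: the job done as asked, in the order asked, and still so for the second after the job is handed in, with the robot touching nothing.
It also fails if it takes over 69 s, if anything falls off the work surface, if the arm or the gripper's body presses on something with over 40 N, if the wrist force passes 120 N, or if a joint passes its speed limit or range.

## Working session

There is one attempt and no reset: what is moved stays moved. The work goes in short steps, Python scripts to look and compute and a tool call to move; the robot and the scene stay as the last step left them, time stands still between calls to the robot, and variables do not carry over. Pictures are saved under pics/ and viewed, at most 10 in all, crops included, and the job is handed in when it is done.

Besides the shell and the picture viewer there is one more tool, called after ">>>" as a command line: name --pt "numbers of a row" for each row, then --argument value for the rest. move_arm: Moves the arm, as the interface text tells. Its arguments: {"type":"object","properties":{"plan":{"type":"array","items":{"type":"array","items":{"type":"number"}}},"force":{"type":"number"}},"required":["plan"]}

```bash
mkdir -p pics; cat > h.py <<'E'
import numpy as np, cv2
from plant import read_state, read_camera, close_job, tips_ahead
def cam(n):
    c=read_camera(n); c['R']=cv2.Rodrigues(np.array(c['rvec'],float))[0]; c['t']=np.array(c['tvec'],float).ravel(); return c
def cloud(c):
    z=c['z_map'].astype(float); v,u=np.mgrid[:480,:640]
    P=np.stack([(u-c['cx'])/c['fx']*z,(v-c['cy'])/c['fy']*z,z],-1)
    W=(P-c['t'])@c['R']; W[z==0]=np.nan; return W
def ray(c,u,v,h):
    d=c['R'].T@np.array([(u-c['cx'])/c['fx'],(v-c['cy'])/c['fy'],1]); o=-c['R'].T@c['t']
    return o+d*(h-o[2])/d[2]
def save(c,f): cv2.imwrite('pics/'+f,c['frame'][:,:,::-1])
E
python3 - <<'E'
from h import *
for n in('top','side'):
    c=cam(n); save(c,n+'0.png'); print(n,c['fx'],(-c['R'].T@c['t']).round(3),c['R'].round(2).tolist())
s=read_state(); print(s['t'],s['tool_pos'],s['orientation'],s['opening'],tips_ahead, cv2.Rodrigues(np.array(s['orientation'],float))[0].round(3))
E
```

```text
top 604.5599877996333 [ 0.439 -0.141  1.355] [[-0.03, -1.0, 0.0], [-1.0, 0.03, -0.07], [0.07, -0.01, -1.0]]
side 608.0665872581045 [0.939 0.786 0.656] [[-0.92, 0.38, 0.01], [0.18, 0.47, -0.86], [-0.33, -0.79, -0.51]]
0.1 [0.17814382 0.57242848 0.22871297] [-4.72264764e-01 -3.10549471e+00  2.48656138e-03] 0.09275081866511216 0.011 [[-0.955  0.297 -0.001]
 [ 0.297  0.955 -0.002]
 [ 0.    -0.002 -1.   ]]
```

View pics/top0.png

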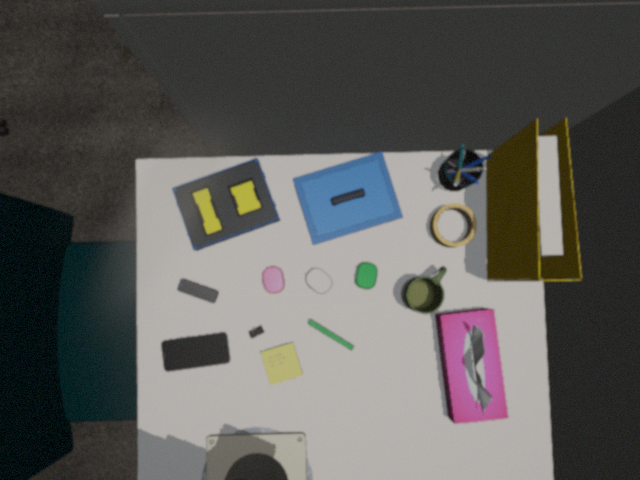

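View pics/side0.png

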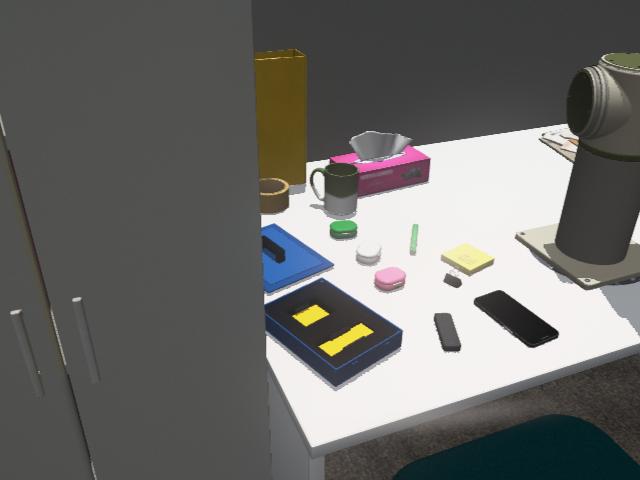

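The top view shows the case at (227,204), the lid (348,198), the hub (198,290), the white earbud case (319,280), the mug (425,293) and the tape (454,226). The side view agrees, and shows a cabinet along the far table edge.

```bash
cat > m.py <<'E'
from h import *
def rect(c,mask,h,box):
    u0,v0,u1,v1=box; m=np.zeros_like(mask,np.uint8); m[v0:v1,u0:u1]=mask[v0:v1,u0:u1]
    k=max(cv2.findContours(m,cv2.RETR_EXTERNAL,cv2.CHAIN_APPROX_NONE)[0],key=cv2.contourArea).reshape(-1,2)
    P=np.array([ray(c,u,v,h)[:2] for u,v in k]); 
    (x,y),(a,b),t=cv2.minAreaRect((P*1000).astype(np.float32))
    if a<b: a,b,t=b,a,t+90
    return np.round([x/1000,y/1000],4),np.round([a,b],1),round((np.radians(t)+np.pi/2)%np.pi-np.pi/2,3)
E
python3 - <<'E'
from m import *
c=cam('top'); W=cloud(c); f=c['frame'].astype(int); r,g,b=f[...,0],f[...,1],f[...,2]; Z=W[...,2]
for n,(u,v) in dict(table=(230,400),rimfoam=(224,190),hubfl=(207,210),earfl=(245,196),lid=(320,210),handle=(348,198),hub=(198,290),ear=(319,280),cab=(300,80),cab2=(300,148),rail=(300,12),mug=(410,295)).items(): print(n,W[v,u].round(3),f[v,u])
hi=(Z>0.006)
print('case',rect(c,hi,0.038,(160,150,286,256)))
yel=(r>150)&(g>150)&(b<90)
print('hubcut',rect(c,yel,0.021,(185,180,227,245)))
print('earcut',rect(c,yel,0.012,(227,175,268,222)))
blu=(b>r+40)
print('lid',rect(c,blu,0.009,(288,148,410,250)))
print('handle',rect(c,(r+g+b<150)&(b-r<40),0.035,(325,180,372,212)))
print('hub',rect(c,(r<110),0.013,(170,270,228,310)))
print('earD',rect(c,Z>0.010,0.015,(300,262,338,300)))
print('table x',ray(c,300,157,0), 'y', ray(c,137,300,0))
E
python3 - <<'E'
import cv2
i=cv2.imread('pics/top0.png')[145:310,150:410]
cv2.imwrite('pics/crop0.png',cv2.resize(i,(780,495),interpolation=cv2.INTER_CUBIC))
E
```

```text
table [ 0.179  0.056 -0.004] [182 178 175]
rimfoam [0.643 0.057 0.029] [71 72 73]
hubfl [0.601 0.097 0.02 ] [179 176  66]
earfl [0.631 0.013 0.014] [180 176  59]
lid [ 0.596 -0.154  0.002] [ 84 131 174]
handle [ 0.617 -0.216  0.035] [57 62 67]
hub [0.424 0.12  0.013] [84 82 82]
ear [ 0.439 -0.148  0.019] [183 180 176]
cab [ 0.728 -0.125  0.501] [56 58 53]
cab2 [ 0.726 -0.114  0.058] [61 61 59]
rail [ 0.728 -0.131  0.722] [65 64 60]
mug [ 0.401 -0.35   0.002] [109 112  73]
case (array([0.6104, 0.0523]), array([202.8, 149.2]), np.float64(-1.248))
hubcut (array([0.5985, 0.0971]), array([95.2, 32.7]), np.float64(0.322))
earcut (array([0.6278, 0.0124]), array([60.9, 48.1]), np.float64(0.315))
lid (array([ 0.6233, -0.2152]), array([209.1, 157.1]), np.float64(-1.298))
handle (array([ 0.6072, -0.1826]), array([0., 0.]), np.float64(0.0))
hub (array([0.4239, 0.1212]), array([87. , 26.7]), np.float64(1.208))
earD (array([ 0.4377, -0.1459]), array([59.4, 45.3]), np.float64(0.76))
table x [ 0.71850466 -0.11182186  0.        ] y [0.40529384 0.25902441 0.        ]
```

View pics/crop0.png

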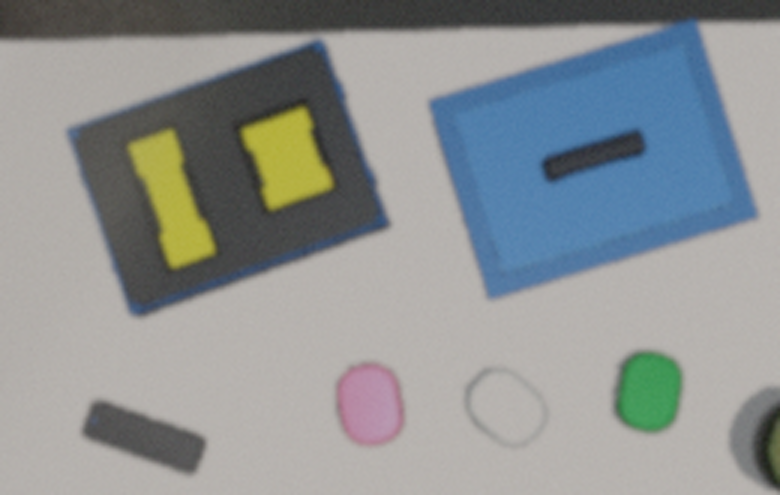

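Crop: the hub runs from (95,410) to (200,465), the lid handle is centred at (594,156), and the white earbud case is at (508,408). The cabinet face is at x≈0.728, so I'll grip the lid handle by its ends to keep the gripper body clear of it.

```bash
cat > g.py <<'E'
import sys
from h import *
# usage: g.py x y ztip yaw N : constant row that repeated N times reaches the goal
def go(x,y,zt,yaw,N):
    s=read_state(); R=cv2.Rodrigues(np.array(s['orientation'],float))[0]; p=np.array(s['tool_pos'])
    Rg=np.array([[np.cos(yaw),np.sin(yaw),0],[np.sin(yaw),-np.cos(yaw),0],[0,0,-1]])
    w=cv2.Rodrigues(R.T@Rg)[0].ravel(); S=np.zeros((3,3))
    for k in range(N): S+=R@cv2.Rodrigues(w*(k+1)/N)[0]
    d=np.linalg.solve(S,np.array([x,y,zt+.011])-p)
    print('t',round(s['t'],2),'tip',p.round(4),'F',np.round(s['force'],1),'row',np.round(np.r_[w/N/np.radians(6),d/.025],3).tolist())
if __name__=='__main__': a=list(map(float,sys.argv[1:])); go(*a[:4],int(a[4]))
E
python3 - <<'E'
from m import *
c=cam('top'); print('handle',ray(c,348,197,.035), 'hub px',ray(c,199.2,290.7,.013))
c=cam('side'); f=c['frame'].astype(int); r,g,b=f[...,0],f[...,1],f[...,2]
yel=(r>150)&(g>150)&(b<90)
print('hubcut',rect(c,yel,0.021,(310,318,385,365)))
print('earcut',rect(c,yel,0.012,(285,300,335,328)))
print('hub',rect(c,(r<130),0.0065,(425,305,470,358)))
E
python3 g.py .424 .121 .09 1.208 20
```

```text
handle [ 0.61967758 -0.21598424  0.035     ] hub px [0.42252088 0.11776056 0.013     ]
hubcut (array([0.5986, 0.0929]), array([93.9, 30.3]), np.float64(0.322))
earcut (array([0.6247, 0.0017]), array([53.4, 36.8]), np.float64(0.321))
hub (array([0.425 , 0.1216]), array([101.4,  31.9]), np.float64(1.208))
t 0.25 tip [0.1782 0.5727 0.2291] F [ 0.4 -0.2  0.8] row [-0.0, 0.0, 0.779, -1.147, 0.099, 0.256]
```

```bash
python3 g.py .424 .121 .06 1.208 28
```

```text
t 0.25 tip [0.1782 0.5727 0.2291] F [ 0.4 -0.2  0.8] row [-0.0, 0.0, 0.557, -0.82, 0.061, 0.226]
```

>>> move_arm --pt "0 0 0.557 -0.82 0.061 0.226 60" --pt "0 0 0.557 -0.82 0.061 0.226 60" --pt "0 0 0.557 -0.82 0.061 0.226 60" --pt "0 0 0.557 -0.82 0.061 0.226 60" --pt "0 0 0.557 -0.82 0.061 0.226 60" --pt "0 0 0.557 -0.82 0.061 0.226 60" --pt "0 0 0.557 -0.82 0.061 0.226 60" --pt "0 0 0.557 -0.82 0.061 0.226 60" --pt "0 0 0.557 -0.82 0.061 0.226 60" --pt "0 0 0.557 -0.82 0.061 0.226 60" --force 20

```text
t: 1.25
tool_pos: [0.3578, 0.4769, 0.1727]
orientation: [-1.349, -2.837, 0.0]
force: [-0.5, 0.3, -0.2]
opening: 0.0598
gripper_force: 0.0
```

>>> move_arm --pt "0 0 0.557 -0.82 0.061 0.226 60" --pt "0 0 0.557 -0.82 0.061 0.226 60" --pt "0 0 0.557 -0.82 0.061 0.226 60" --pt "0 0 0.557 -0.82 0.061 0.226 60" --pt "0 0 0.557 -0.82 0.061 0.226 60" --pt "0 0 0.557 -0.82 0.061 0.226 60" --pt "0 0 0.557 -0.82 0.061 0.226 60" --pt "0 0 0.557 -0.82 0.061 0.226 60" --pt "0 0 0.557 -0.82 0.061 0.226 60" --pt "0 0 0.557 -0.82 0.061 0.226 60"

```text
t: 2.25
tool_pos: [0.4541, 0.2985, 0.1163]
orientation: [2.108, 2.33, -0.0]
force: [0.8, 0.0, 1.1]
opening: 0.06
gripper_force: 0.0
```

>>> move_arm --pt "0 0 0.557 -0.82 0.061 0.226 60" --pt "0 0 0.557 -0.82 0.061 0.226 60" --pt "0 0 0.557 -0.82 0.061 0.226 60" --pt "0 0 0.557 -0.82 0.061 0.226 60" --pt "0 0 0.557 -0.82 0.061 0.226 60" --pt "0 0 0.557 -0.82 0.061 0.226 60" --pt "0 0 0.557 -0.82 0.061 0.226 60" --pt "0 0 0.557 -0.82 0.061 0.226 60" --pt "0 0 0 0 0 0 60" --pt "0 0 0 0 0 0 60"

```text
t: 3.25
tool_pos: [0.4495, 0.1365, 0.0716]
orientation: [-2.587, -1.782, -0.0]
force: [-0.6, 0.5, 0.5]
opening: 0.0602
gripper_force: 0.0
```

```bash
python3 g.py .4235 .1205 .006 1.208 5; python3 - <<'E'
from m import *
c=cam('side'); save(c,'s1.png')
E
```

```text
t 3.25 tip [0.4495 0.1365 0.0716] F [-0.6  0.5  0.5] row [-0.0, -0.001, -0.002, -0.194, -0.149, 0.436]
```

View pics/s1.png

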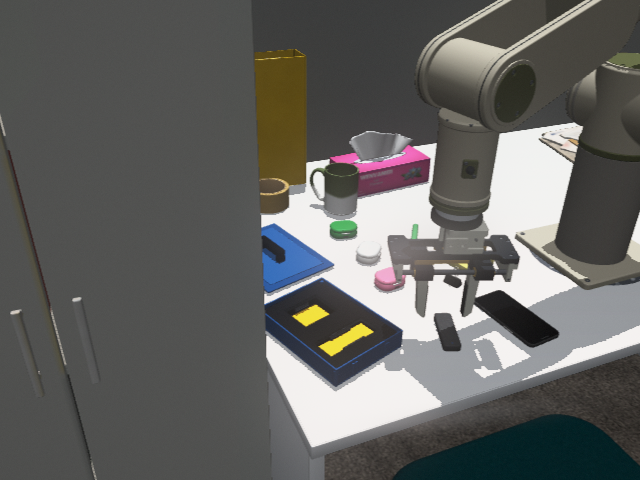

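The gripper is above the hub (447,330), aligned but about 3 cm off. Correct sideways, then go down and grip.

```bash
sed -i 's/w\*(k+1)\/N/w*k\/N/' g.py; echo ok
```

```text
ok
```

>>> move_arm --pt "0 0 0 -0.485 -0.373 0 60" --pt "0 0 0 -0.485 -0.373 0 60" --pt "0 0 0 0 0 0.436 60" --pt "0 0 0 0 0 0.436 60" --pt "0 0 0 0 0 0.436 60" --pt "0 0 0 0 0 0.436 60" --pt "0 0 0 0 0 0.436 60" --pt "0 0 0 0 0 0 60" --pt "0 0 0 0 0 0 20" --pt "0 0 0 0 0 0 20" --force 20

```text
t: 4.3
tool_pos: [0.4238, 0.1205, 0.0173]
orientation: [2.587, 1.782, 0.001]
force: [-0.2, 0.7, -0.4]
opening: 0.0483
gripper_force: 0.0
```

>>> move_arm --pt "0 0 0 0 0 0 20" --pt "0 0 0 0 0 0 20" --pt "0 0 0 0 0 0 20" --pt "0 0 0 0 0 0 20" --pt "0 0 0 0 0 -0.6 20" --pt "0 0 0 0 0 -0.6 20" --pt "0 0 0 0 0 -0.6 20" --pt "0 0 0 0 0 -0.6 20" --pt "0 0 0 0 0 -0.6 20" --pt "0 0 0 0 0 0 20"

```text
t: 5.3
tool_pos: [0.4249, 0.1207, 0.0939]
orientation: [2.586, 1.782, 0.005]
force: [-0.0, -0.0, 0.0]
opening: 0.0299
gripper_force: 20.0
```

```bash
python3 g.py .597 .0955 .085 .322 18; python3 -c "
from m import *
s=read_state();print(s['opening'],s['gripper_force'])
c=cam('side'); i=c['frame'][220:400,320:560,::-1]; cv2.imwrite('pics/s2.png',cv2.resize(i,None,fx=3,fy=3))"
```

```text
t 5.3 tip [0.4249 0.1207 0.0939] F [-0. -0.  0.] row [0.001, -0.002, 0.469, 0.237, 0.321, -0.004]
0.029873738337980748 19.999068081378937
```

View pics/s2.png

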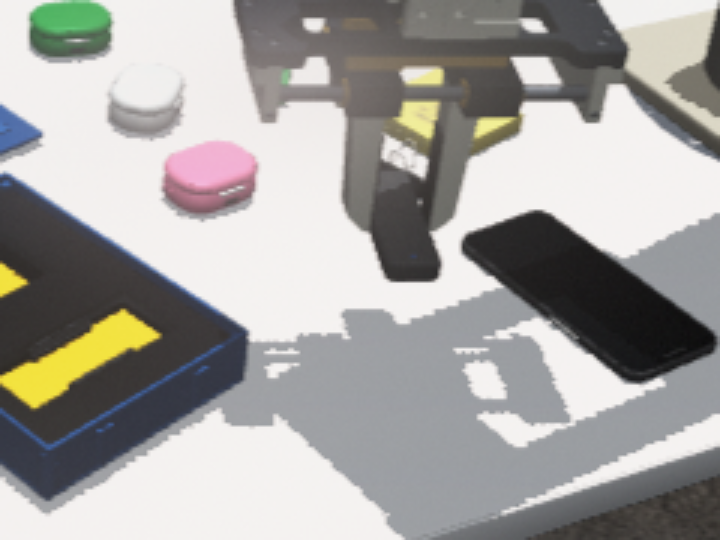

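The hub is held level between the fingers at (405,220). Carry it over its cutout.

>>> move_arm --pt "0 0 0.469 0.237 0.321 0 20" --pt "0 0 0.469 0.237 0.321 0 20" --pt "0 0 0.469 0.237 0.321 0 20" --pt "0 0 0.469 0.237 0.321 0 20" --pt "0 0 0.469 0.237 0.321 0 20" --pt "0 0 0.469 0.237 0.321 0 20" --pt "0 0 0.469 0.237 0.321 0 20" --pt "0 0 0.469 0.237 0.321 0 20" --pt "0 0 0.469 0.237 0.321 0 20" --pt "0 0 0.469 0.237 0.321 0 20"

```text
t: 6.35
tool_pos: [0.5214, 0.1253, 0.0902]
orientation: [-2.943, -1.097, 0.003]
force: [0.2, -0.3, -1.5]
opening: 0.0298
gripper_force: 20.0
```

>>> move_arm --pt "0 0 0.469 0.237 0.321 0 20" --pt "0 0 0.469 0.237 0.321 0 20" --pt "0 0 0.469 0.237 0.321 0 20" --pt "0 0 0.469 0.237 0.321 0 20" --pt "0 0 0.469 0.237 0.321 0 20" --pt "0 0 0.469 0.237 0.321 0 20" --pt "0 0 0.469 0.237 0.321 0 20" --pt "0 0 0.469 0.237 0.321 0 20" --pt "0 0 0 0 0 0 20" --pt "0 0 0 0 0 0 20"

```text
t: 7.35
tool_pos: [0.5944, 0.0952, 0.0906]
orientation: [-3.1, -0.506, 0.003]
force: [-0.4, -0.2, 0.1]
opening: 0.0296
gripper_force: 20.0
```

```bash
python3 g.py .597 .0955 .043 .322 5;python3 -c "
from m import *
c=cam('side'); i=c['frame'][230:390,240:440,::-1]; cv2.imwrite('pics/s3.png',cv2.resize(i,None,fx=3.5,fy=3.5))
c=cam('top'); f=c['frame'].astype(int); r,g,b=f[...,0],f[...,1],f[...,2]
print(rect(c,(r>150)&(g>150)&(b<90),0.012,(227,175,268,222)))"
```

```text
t 7.35 tip [0.5944 0.0952 0.0906] F [-0.4 -0.2  0.1] row [-0.001, 0.004, 0.003, 0.021, 0.004, 0.292]
(array([0.6278, 0.012 ]), array([60.1, 46.6]), np.float64(0.326))
```

View pics/s3.png

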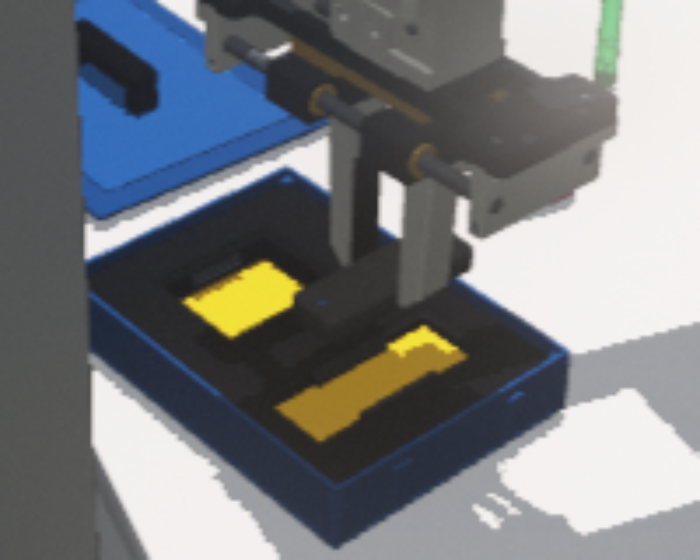

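The hub hangs over the cutout, with its ends at about (310,300) and (468,258). I'll check its offset along its length using depth.

```bash
python3 -c "
from m import *
c=cam('side'); W=cloud(c); s=read_state(); p=np.array(s['tool_pos']); e=np.array([np.cos(.322),np.sin(.322)]); n=np.array([-e[1],e[0]])
D=W[...,:2]-p[:2]; a=D@e; b=D@n; Z=W[...,2]
m=(Z>.068)&(Z<.092)&(abs(b)<.025)&(abs(a)<.07)
print(m.sum())
for lo in np.arange(.068,.092,.003):
    k=m&(Z>lo)&(Z<lo+.003); 
    if k.sum(): print(round(lo,3),k.sum(),np.percentile(a[k]*1e3,[1,99]).round(1),np.percentile(b[k]*1e3,[1,99]).round(1))
"
```

```text
691
0.074 20 [-32.7  47.9] [-10.9  14.2]
0.077 55 [-37.6  48.8] [-10.9  15.6]
0.08 52 [-31.2  48.9] [-20.4  19. ]
0.083 130 [-39.   49.1] [-21.  20.]
0.086 374 [-37.9  47.8] [-16.8  17.3]
0.089 60 [-9.1 45.7] [-23.9  23.3]
```

```bash
python3 g.py .5925 .094 .033 .322 6
```

```text
t 7.5 tip [0.5946 0.0955 0.0914] F [-0.3  0.2 -1.8] row [-0.0, 0.001, 0.003, -0.016, 0.005, 0.316]
```

>>> move_arm --pt "0 0 0 -0.1 0.03 0 20" --pt "0 0 0 0 0 0.32 20" --pt "0 0 0 0 0 0.32 20" --pt "0 0 0 0 0 0.32 20" --pt "0 0 0 0 0 0.32 20" --pt "0 0 0 0 0 0.25 20" --pt "0 0 0 0 0 0.2 20" --pt "0 0 0 0 0 0.12 20" --pt "0 0 0 0 0 0.06 20" --pt "0 0 0 0 0 0 20"

```text
t: 8.5
tool_pos: [0.5932, 0.0941, 0.0443]
orientation: [-3.1, -0.505, -0.0]
force: [-0.9, 2.5, -0.9]
opening: 0.0296
gripper_force: 20.0
```

```bash
python3 g.py .5925 .094 .033 .322 1
```

```text
t 8.5 tip [0.5932 0.0941 0.0443] F [-0.9  2.5 -0.9] row [-0.004, -0.002, 0.006, -0.028, -0.007, 0.013]
```

>>> move_arm --pt "0 0 0 0 -0.05 0 20" --pt "0 0 0 0 0 0.04 20" --pt "0 0 0 0 0 0 20" --pt "0 0 0 0 0 0 44" --pt "0 0 0 0 0 0 44" --pt "0 0 0 0 0 0 44" --pt "0 0 0 0 0 0 44" --pt "0 0 0 0 0 0 44" --pt "0 0 0 0 0 -0.5 44" --pt "0 0 0 0 0 -0.6 44"

```text
t: 9.5
tool_pos: [0.5922, 0.0949, 0.0711]
orientation: [-3.101, -0.504, 0.002]
force: [0.0, -0.8, 0.1]
opening: 0.0442
gripper_force: 0.0
```

>>> move_arm --pt "0 0 0 0 0 -0.3 44" --pt "0 0 0 0 0 0 0" --pt "0 0 0 0 0 0 0" --pt "0 0 0 0 0 0 0" --pt "0 0 0 0 0 0 0" --pt "0 0 0 0 0 0 0" --pt "0 0 0 0 0 0 0" --pt "0 0 0 0 0 0 0" --pt "0 0 0 0 0 0 0" --pt "0 0 0 0 0 0 0"

```text
t: 10.5
tool_pos: [0.5928, 0.0949, 0.0782]
orientation: [3.101, 0.504, -0.0]
force: [-0.3, -0.1, 0.5]
opening: 0.0005
gripper_force: 0.0
```

```bash
cat > look.py <<'E'
from m import *
import sys
c=cam('side'); W=cloud(c); e=np.array([np.cos(.322),np.sin(.322)]); n=np.array([-e[1],e[0]])
x,y=map(float,sys.argv[1:3]); D=W[...,:2]-np.array([x,y]); a=D@e; b=D@n; Z=W[...,2]
lo,hi=map(float,sys.argv[3:5]); L,H=map(float,sys.argv[5:7])
m=(Z>lo)&(Z<hi)&(abs(a)<L)&(abs(b)<H)
print(m.sum(),'a',np.percentile(a[m]*1e3,[1,99]).round(1),'b',np.percentile(b[m]*1e3,[1,99]).round(1))
A=np.c_[a[m],b[m],np.ones(m.sum())]; co=np.linalg.lstsq(A,Z[m],rcond=None)[0]; print('plane tilt a,b, z0',co.round(4))
i=c['frame'][230:390,240:440,::-1]; cv2.imwrite('pics/'+sys.argv[7],cv2.resize(i,None,fx=3.5,fy=3.5))
E
python3 look.py .597 .0955 .033 .050 .055 .025 s4.png; python3 g.py .597 .0955 .045 .322 3
```

```text
785 a [-43.3  45.2] b [-14.4  15.8]
plane tilt a,b, z0 [-0.0074 -0.0665  0.0396]
t 10.55 tip [0.5928 0.0949 0.0782] F [0.  0.4 0.1] row [0.0, -0.0, 0.002, 0.056, 0.01, 0.296]
```

View pics/s4.png

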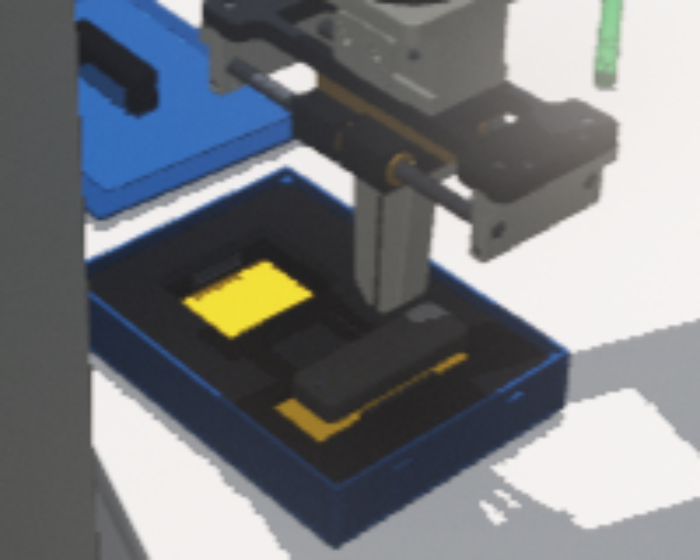

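The hub rests centred on its lips, at (385,360). Now press it with closed fingers.

>>> move_arm --pt "0 0 0 0.2 0 0 0" --pt "0 0 0 0 0 0.4 0" --pt "0 0 0 0 0 0.4 0" --pt "0 0 0 0 0 0.24 0" --pt "0 0 0 0 0 0.04 0" --pt "0 0 0 0 0 0.04 0" --pt "0 0 0 0 0 0.04 0" --pt "0 0 0 0 0 0.04 0" --pt "0 0 0 0 0 0.04 0" --pt "0 0 0 0 0 0 0"

```text
t: 11.55
tool_pos: [0.5978, 0.0969, 0.0479]
orientation: [-3.1, -0.504, -0.001]
force: [-3.1, 1.0, 5.9]
opening: 0.0005
gripper_force: 3.2
```

```bash
python3 g.py .5975 .0965 .034 .322 1
```

```text
t 11.55 tip [0.5978 0.0969 0.0479] F [-3.1  1.   5.9] row [-0.003, -0.008, 0.006, -0.017, 0.01, 0.117]
```

>>> move_arm --pt "0 0 0 0 0 0.03 0" --pt "0 0 0 0 0 0.03 0" --pt "0 0 0 0 0 0.03 0" --pt "0 0 0 0 0 0.03 0" --pt "0 0 0 0 0 0 0" --pt "0 0 0 0 0 0 0" --pt "0 0 0 0 0 0 0" --pt "0 0 0 0 0 0 0" --pt "0 0 0 0 0 0 0" --pt "0 0 0 0 0 0 0"

```text
t: 12.55
tool_pos: [0.5983, 0.0965, 0.0453]
orientation: [3.101, 0.505, 0.003]
force: [-2.3, -0.3, 9.2]
opening: 0.0002
gripper_force: 4.4
```

```bash
python3 g.py .5975 .0965 .034 .322 1
```

```text
t 12.55 tip [0.5983 0.0965 0.0453] F [-2.3 -0.3  9.2] row [0.004, -0.015, 0.006, -0.03, -0.008, 0.011]
```

>>> move_arm --pt "0 0 0 0 0 0.03 0" --pt "0 0 0 0 0 0.03 0" --pt "0 0 0 0 0 0 0" --pt "0 0 0 0 0 0 0" --pt "0 0 0 0 0 0 0" --pt "0 0 0 0 0 0 0" --pt "0 0 0 0 0 0 0" --pt "0 0 0 0 0 0 0" --pt "0 0 0 0 0 0 0" --pt "0 0 0 0 0 0 0"

```text
t: 13.55
tool_pos: [0.5984, 0.0966, 0.0452]
orientation: [3.101, 0.505, 0.003]
force: [-8.6, -0.7, 20.8]
opening: 0.0006
gripper_force: 10.2
```

The force rises stiffly at a tip height of 0.034, so the hub has bottomed. Lift and check.

>>> move_arm --pt "0 0 0 0 0 -0.1 0" --pt "0 0 0 0 0 -0.4 0" --pt "0 0 0 0 0 -0.6 70" --pt "0 0 0 0 0 -0.6 70" --pt "0 0 0 0 0 -0.6 70" --pt "0 0 0 0 0 -0.4 70" --pt "0 0 0 0 0 0 70" --pt "0 0 0 0 0 0 70" --pt "0 0 0 0 0 0 70" --pt "0 0 0 0 0 0 70"

```text
t: 14.55
tool_pos: [0.5968, 0.0964, 0.1091]
orientation: [-3.101, -0.504, 0.003]
force: [0.1, -0.6, -0.4]
opening: 0.0601
gripper_force: 0.0
```

```bash
python3 look.py .5975 .0965 .0325 .050 .05 .018 s5.png; python3 g.py .4377 -.1459 .06 .76 14
python3 -c "
from m import *
c=cam('top'); f=c['frame'].astype(int); r,g,b=f[...,0],f[...,1],f[...,2]
print(rect(c,(r>150)&(g>150)&(b<90),0.012,(227,175,268,222)))
Z=cloud(c)[...,2]; print('ear',rect(c,Z>.010,.015,(300,262,338,300)))
i=cv2.GaussianBlur(c['frame'],(3,3),0)[258:304,296:342]; hsv=cv2.cvtColor(i,cv2.COLOR_RGB2GRAY).astype(int)
m=hsv<np.median(hsv)-14; v,u=np.nonzero(m); P=np.array([ray(c,a+296,b+258,.008)[:2] for a,b in zip(u,v)]); (x,y),(a,b),t=cv2.minAreaRect((P*1000).astype(np.float32)); print(m.sum(),x,y,a,b,t); print(cv2.fitEllipse((P*1000).astype(np.float32)))
"
```

```text
643 a [-41.7  45.6] b [-15.3  14.5]
plane tilt a,b, z0 [-0.0016  0.0015  0.0348]
t 14.6 tip [0.5969 0.0964 0.1092] F [ 1.  -0.3  0.3] row [-0.0, 0.001, -0.298, -0.747, 0.374, 0.11]
(array([0.628 , 0.0117]), array([60.6, 47.2]), np.float64(0.3))
ear (array([ 0.4377, -0.1459]), array([59.4, 45.3]), np.float64(0.76))
87 442.05694580078125 -126.5677490234375 24.46303939819336 53.247772216796875 88.53887176513672
((440.84197998046875, -150.75042724609375), (53.96438980102539, 68.70801544189453), 162.31930541992188)
```

>>> move_arm --pt "0 0 -0.298 -0.747 0.374 0 70" --pt "0 0 -0.298 -0.747 0.374 0 70" --pt "0 0 -0.298 -0.747 0.374 0.1 70" --pt "0 0 -0.298 -0.747 0.374 0.1 70" --pt "0 0 -0.298 -0.747 0.374 0.1 70" --pt "0 0 -0.298 -0.747 0.374 0.1 70" --pt "0 0 -0.298 -0.747 0.374 0.1 70" --pt "0 0 -0.298 -0.747 0.374 0.1 70" --pt "0 0 -0.298 -0.747 0.374 0.1 70" --pt "0 0 -0.298 -0.747 0.374 0.1 70"

```text
t: 15.65
tool_pos: [0.472, -0.0705, 0.0899]
orientation: [-2.984, -0.982, 0.0]
force: [-0.2, -0.7, 0.2]
opening: 0.0701
gripper_force: 0.0
```

>>> move_arm --pt "0 0 -0.298 -0.747 0.374 0.1 70" --pt "0 0 -0.298 -0.747 0.374 0.1 70" --pt "0 0 -0.298 -0.747 0.374 0.1 70" --pt "0 0 -0.298 -0.747 0.374 0.1 70" --pt "0 0 0 0 0 0 70" --pt "0 0 0 0 0 0 70" --pt "0 0 0 0 0 0 70" --pt "0 0 0 0 0 0 70" --pt "0 0 0 0 0 0 70" --pt "0 0 0 0 0 0 70"

```text
t: 16.65
tool_pos: [0.4384, -0.1456, 0.0802]
orientation: [-2.917, -1.165, -0.0]
force: [0.4, -0.4, 0.3]
opening: 0.0703
gripper_force: 0.0
```

```bash
python3 -c "
from m import *
c=cam('side'); W=cloud(c); Z=W[...,2]; m=(Z>.005)&(Z<.03)&(abs(W[...,0]-.4377)<.045)&(abs(W[...,1]+.1459)<.045)
k=m&(Z>.016); P=(W[k][:,:2]*1000).astype(np.float32); print(k.sum(),cv2.minAreaRect(P),cv2.minAreaRect((W[m][:,:2]*1000).astype(np.float32)),Z[m].max())
"; python3 g.py .4377 -.1459 .014 .76 1
```

```text
348 ((441.95458984375, -143.7498321533203), (62.46971893310547, 46.17626953125), 50.34740447998047) ((442.0688781738281, -143.7506103515625), (62.882938385009766, 46.57892608642578), 46.620487213134766) 0.02888517558488987
t 16.7 tip [ 0.4384 -0.1457  0.0802] F [-0.3  0.1 -0.1] row [0.0, -0.0, -0.0, -0.026, -0.012, 2.208]
```

>>> move_arm --pt "0 0 -0.29 0.065 0 0 70" --pt "0 0 0 0 0 0.5 70" --pt "0 0 0 0 0 0.5 70" --pt "0 0 0 0 0 0.5 70" --pt "0 0 0 0 0 0.4 70" --pt "0 0 0 0 0 0.2 70" --pt "0 0 0 0 0 0.09 70" --pt "0 0 0 0 0 0 70" --pt "0 0 0 0 0 0 30" --pt "0 0 0 0 0 0 30" --force 15

```text
t: 17.7
tool_pos: [0.4399, -0.1451, 0.026]
orientation: [2.899, 1.208, 0.001]
force: [-0.5, -0.6, -0.3]
opening: 0.0584
gripper_force: 0.0
```

>>> move_arm --pt "0 0 0 0 0 0 30" --pt "0 0 0 0 0 0 30" --pt "0 0 0 0 0 0 30" --pt "0 0 0 0 0 0 30" --pt "0 0 0 0 0 0 30" --pt "0 0 0 0 0 -0.3 30" --pt "0 0 0 0 0 -0.8 30" --pt "0 0 0 0 0 -0.9 30" --pt "0 0 0 0 0 -0.9 30" --pt "0 0 0 0 0 0 30"

```text
t: 18.7
tool_pos: [0.4415, -0.1458, 0.1015]
orientation: [2.896, 1.207, 0.006]
force: [0.4, -0.3, 0.7]
opening: 0.0446
gripper_force: 14.8
```

```bash
python3 -c "
from m import *
c=cam('side'); W=cloud(c); Z=W[...,2]; s=read_state(); p=np.array(s['tool_pos']); R=cv2.Rodrigues(np.array(s['orientation'],float))[0]
f=c['frame'].astype(int); wh=f.min(-1)>150
T=(W-p)@R; m=(T[...,2]>-.006)&(T[...,2]<.028)&(abs(T[...,0])<.045)&(abs(T[...,1])<.03)&wh
print(s['opening'],s['gripper_force'],p,m.sum()); 
for k in range(3): print(np.percentile(T[m][:,k]*1e3,[1,5,50,95,99]).round(1))
v,u=np.nonzero(m); print(u.mean(),v.mean())
u,v=int(u.mean()),int(v.mean()); i=c['frame'][v-70:v+50,u-80:u+80,::-1]; cv2.imwrite('pics/s6.png',cv2.resize(i,None,fx=4,fy=4))
"; python3 g.py .6256 .0105 .08 .322 14
```

```text
0.04447196425533615 14.817594546439068 [ 0.44059472 -0.1454145   0.09957431] 254
[-25.6 -20.7   9.5  27.1  28.9]
[-17.  -14.7  -0.2  17.9  22.2]
[-3.2 -2.7 -0.6 11.7 22.6]
369.15748031496065 216.92125984251967
t 18.75 tip [ 0.4406 -0.1454  0.0996] F [ 0.9  0.3 -0.7] row [0.002, -0.001, 0.319, 0.692, -0.089, 0.025]
```

View pics/s6.png

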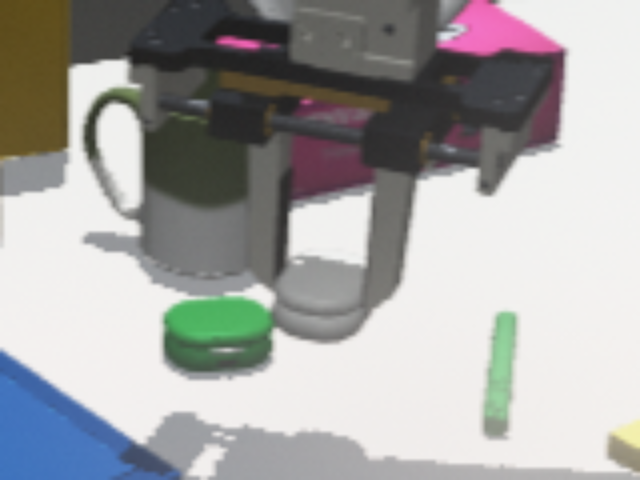

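The white case is held level at (320,300). Carry it over its cutout.

>>> move_arm --pt "0 0 0.319 0.692 -0.089 0 30" --pt "0 0 0.319 0.692 -0.089 0 30" --pt "0 0 0.319 0.692 -0.089 0 30" --pt "0 0 0.319 0.692 -0.089 0 30" --pt "0 0 0.319 0.692 -0.089 0 30" --pt "0 0 0.319 0.692 -0.089 0 30" --pt "0 0 0.319 0.692 -0.089 0 30" --pt "0 0 0.319 0.692 -0.089 0 30" --pt "0 0 0.319 0.692 -0.089 0 30" --pt "0 0 0.319 0.692 -0.089 0 30"

```text
t: 19.75
tool_pos: [0.5637, -0.0236, 0.0959]
orientation: [-3.06, -0.708, 0.004]
force: [-0.3, -0.5, -0.1]
opening: 0.0442
gripper_force: 14.8
```

>>> move_arm --pt "0 0 0.319 0.692 -0.089 0 30" --pt "0 0 0.319 0.692 -0.089 0 30" --pt "0 0 0.319 0.692 -0.089 0 30" --pt "0 0 0.319 0.692 -0.089 0 30" --pt "0 0 0 0 0 0.3 30" --pt "0 0 0 0 0 0.3 30" --pt "0 0 0 0 0 0 30" --pt "0 0 0 0 0 0 30" --pt "0 0 0 0 0 0 30" --pt "0 0 0 0 0 0 30"

```text
t: 20.75
tool_pos: [0.6245, 0.0109, 0.0834]
orientation: [3.101, 0.504, 0.001]
force: [0.3, -0.1, -0.2]
opening: 0.0444
gripper_force: 14.8
```

```bash
python3 g.py .6256 .0105 .034 .322 1;  python3 -c "
from m import *
c=cam('side'); W=cloud(c); Z=W[...,2]; s=read_state(); p=np.array(s['tool_pos']); R=cv2.Rodrigues(np.array(s['orientation'],float))[0]
f=c['frame'].astype(int); sp=f.max(-1)-f.min(-1); T=(W-p)@R
m=(T[...,2]>-.009)&(T[...,2]<.02)&(abs(T[...,0])<.045)&(abs(T[...,1])<.03)&(f.min(-1)>90)&(sp<30)
print(m.sum()); 
for k in range(3): print(np.percentile(T[m][:,k]*1e3,[1,5,50,95,99]).round(1))
i=c['frame'][210:370,240:440,::-1]; cv2.imwrite('pics/s7.png',cv2.resize(i,None,fx=3.5,fy=3.5))"
```

```text
t 20.75 tip [0.6245 0.0109 0.0834] F [ 0.3 -0.1 -0.2] row [0.003, -0.007, -0.0, 0.035, 0.028, 1.538]
518
[-19.  -11.5  13.9  28.2  29.8]
[-26.5 -22.4  -4.7  16.7  20.2]
[-3.7 -0.4  2.4 16.7 18.4]
```

View pics/s7.png

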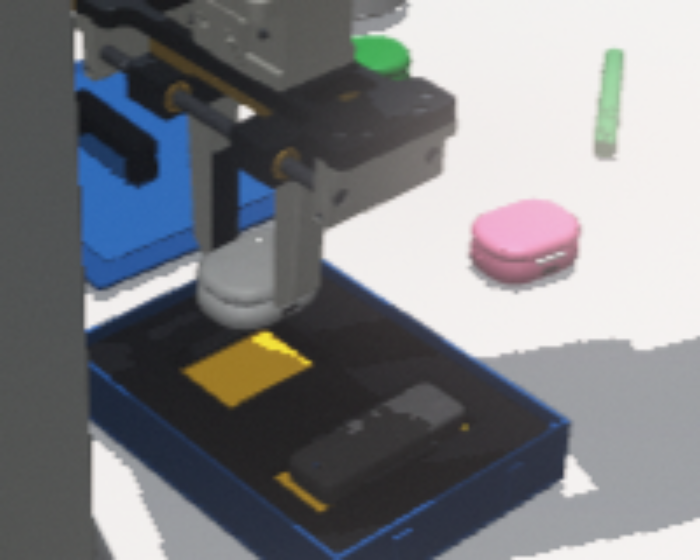

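The white case hangs over its cutout (245,370), and the hub stays seated. Lower it.

>>> move_arm --pt "0 0 0 0.035 0.028 0 30" --pt "0 0 0 0 0 0.35 30" --pt "0 0 0 0 0 0.35 30" --pt "0 0 0 0 0 0.3 30" --pt "0 0 0 0 0 0.2 30" --pt "0 0 0 0 0 0.1 30" --pt "0 0 0 0 0 0.1 30" --pt "0 0 0 0 0 0.06 30" --pt "0 0 0 0 0 0.06 30" --pt "0 0 0 0 0 0 30"

```text
t: 21.8
tool_pos: [0.6263, 0.0107, 0.0456]
orientation: [3.101, 0.504, 0.003]
force: [1.4, 0.5, 0.7]
opening: 0.0444
gripper_force: 14.8
```

```bash
python3 g.py .6256 .0105 .034 .322 1; python3 -c "
from m import *
s=read_state();print(s['force'],s['wrist_torque'])"
```

```text
t 21.8 tip [0.6263 0.0107 0.0456] F [1.4 0.5 0.7] row [0.006, -0.016, 0.001, -0.028, 0.0, 0.025]
[1.41708342 0.47895887 0.72305151] [ 0.02344834 -0.09267366  0.00211646]
```

>>> move_arm --pt "0 0 0 0 0 0.04 30" --pt "0 0 0 0 0 0.04 30" --pt "0 0 0 0 0 0.02 30" --pt "0 0 0 0 0 0 30" --pt "0 0 0 0 0 0 30" --pt "0 0 0 0 0 0 56" --pt "0 0 0 0 0 0 56" --pt "0 0 0 0 0 0 56" --pt "0 0 0 0 0 0 56" --pt "0 0 0 0 0 0 56"

```text
t: 22.8
tool_pos: [0.6249, 0.0108, 0.0419]
orientation: [-3.101, -0.504, 0.002]
force: [-0.2, -0.4, 0.1]
opening: 0.0557
gripper_force: 0.0
```

>>> move_arm --pt "0 0 0 0 0 -0.4 56" --pt "0 0 0 0 0 -0.6 56" --pt "0 0 0 0 0 -0.6 56" --pt "0 0 0 0 0 0 0" --pt "0 0 0 0 0 0 0" --pt "0 0 0 0 0 0 0" --pt "0 0 0 0 0 0 0" --pt "0 0 0 0 0 0 0" --pt "0 0 0 0 0 0 0" --pt "0 0 0 0 0 0 0"

```text
t: 23.8
tool_pos: [0.6253, 0.0108, 0.0821]
orientation: [-3.101, -0.504, 0.001]
force: [-0.7, -0.1, 0.3]
opening: 0.0043
gripper_force: 0.0
```

```bash
python3 g.py .6256 .0105 .045 .322 1;  python3 -c "
from m import *
e=np.array([np.cos(.322),np.sin(.322)]); n=np.array([-e[1],e[0]])
c=cam('side'); W=cloud(c); Z=W[...,2]; D=W[...,:2]-np.array([.6256,.0105]); a=D@e; b=D@n; f=c['frame'].astype(int); 
m=(Z>.033)&(Z<.060)&(abs(a)<.045)&(abs(b)<.035)&(f.min(-1)>70)
print(m.sum(),np.percentile(a[m]*1e3,[1,50,99]).round(1),np.percentile(b[m]*1e3,[1,50,99]).round(1),np.percentile(Z[m]*1e3,[1,50,90,99]).round(1))
k=m&(Z>np.percentile(Z[m],50)-.002); A=np.c_[a[k],b[k],np.ones(k.sum())]; print(np.linalg.lstsq(A,Z[k],rcond=None)[0])
i=c['frame'][210:370,240:440,::-1]; cv2.imwrite('pics/s8.png',cv2.resize(i,None,fx=3.5,fy=3.5))"
```

```text
t 23.8 tip [0.6253 0.0108 0.0821] F [-0.7 -0.1  0.3] row [-0.002, 0.004, 0.001, 0.009, 0.015, 1.045]
590 [-24.4   3.   30. ] [-20.5   4.3  23.5] [33.3 41.  44.7 46.5]
[-0.11557379  0.01076426  0.04223043]
```

View pics/s8.png

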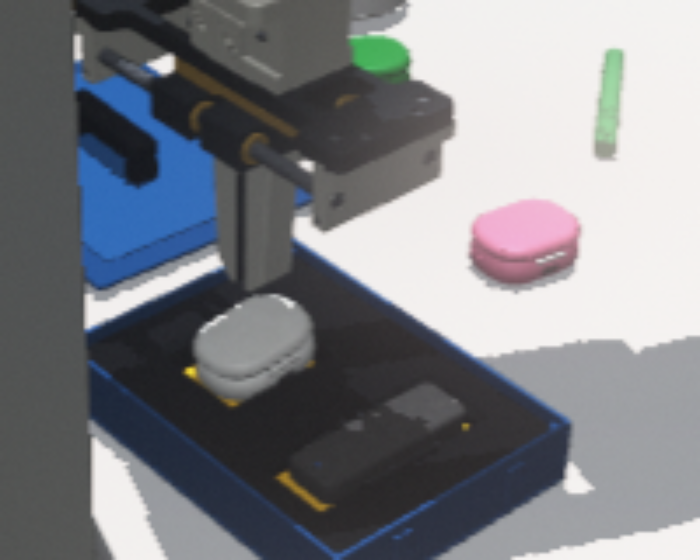

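The white case rests in its cutout, slightly tilted, with the yellow floor showing at (205,380). Press it down at its middle.

>>> move_arm --pt "0 0 0 0.01 0.015 0.35 0" --pt "0 0 0 0 0 0.35 0" --pt "0 0 0 0 0 0.28 0" --pt "0 0 0 0 0 0.06 0" --pt "0 0 0 0 0 0.06 0" --pt "0 0 0 0 0 0.04 0" --pt "0 0 0 0 0 0.04 0" --pt "0 0 0 0 0 0.04 0" --pt "0 0 0 0 0 0 0" --pt "0 0 0 0 0 0 0"

```text
t: 24.85
tool_pos: [0.6263, 0.0103, 0.0526]
orientation: [3.101, 0.504, 0.002]
force: [0.6, -1.2, 3.3]
opening: 0.0008
gripper_force: 1.9
```

>>> move_arm --pt "0 0 0 0 0 0.04 0" --pt "0 0 0 0 0 0.04 0" --pt "0 0 0 0 0 0.04 0" --pt "0 0 0 0 0 0 0" --pt "0 0 0 0 0 0 0" --pt "0 0 0 0 0 0 0" --pt "0 0 0 0 0 0 0" --pt "0 0 0 0 0 0 0" --pt "0 0 0 0 0 0 0" --pt "0 0 0 0 0 0 0"

```text
t: 25.85
tool_pos: [0.6258, 0.0104, 0.0489]
orientation: [3.101, 0.504, -0.0]
force: [0.1, 0.0, 0.8]
opening: 0.0005
gripper_force: 0.0
```

>>> move_arm --pt "0 0 0 0 0 0.04 0" --pt "0 0 0 0 0 0.03 0" --pt "0 0 0 0 0 0.02 0" --pt "0 0 0 0 0 0 0" --pt "0 0 0 0 0 0 0" --pt "0 0 0 0 0 0 0" --pt "0 0 0 0 0 0 0" --pt "0 0 0 0 0 0 0" --pt "0 0 0 0 0 0 0" --pt "0 0 0 0 0 0 0"

```text
t: 26.85
tool_pos: [0.6257, 0.0104, 0.0473]
orientation: [3.101, 0.504, -0.0]
force: [-4.1, 0.8, 6.6]
opening: 0.0004
gripper_force: 3.2
```

>>> move_arm --pt "0 0 0 0 0 0.03 0" --pt "0 0 0 0 0 0.02 0" --pt "0 0 0 0 0 0 0" --pt "0 0 0 0 0 0 0" --pt "0 0 0 0 0 0 0" --pt "0 0 0 0 0 -0.2 0" --pt "0 0 0 0 0 -0.6 0" --pt "0 0 0 0 0 -0.8 88" --pt "0 0 0 0 0 -0.9 88" --pt "0 0 0 0 0 -0.9 88"

```text
t: 27.85
tool_pos: [0.6259, 0.0105, 0.1321]
orientation: [3.101, 0.504, 0.001]
force: [0.9, -0.2, 0.4]
opening: 0.0195
gripper_force: 0.0
```

```bash
cat > chk.py <<'E'
from m import *
e=np.array([np.cos(.322),np.sin(.322)]); n=np.array([-e[1],e[0]])
for nm in('side','top'):
    c=cam(nm); W=cloud(c); Z=W[...,2]; D=W[...,:2]-np.array([.6256,.0105]); a=D@e; b=D@n; f=c['frame'].astype(int)
    m=(Z>.031)&(abs(a)<.022)&(abs(b)<.016)&(Z<.06)
    if m.sum()>30: print(nm,'ear',m.sum(),np.linalg.lstsq(np.c_[a[m],b[m],np.ones(m.sum())],Z[m],rcond=None)[0].round(4))
    D=W[...,:2]-np.array([.5975,.0965]); a=D@e; b=D@n
    m=(Z>.031)&(abs(a)<.042)&(abs(b)<.012)&(Z<.06)
    if m.sum()>30: print(nm,'hub',m.sum(),np.linalg.lstsq(np.c_[a[m],b[m],np.ones(m.sum())],Z[m],rcond=None)[0].round(4))
    save(c,'z_%s.png'%nm)
print('lid',rect(c,(f[...,2]>f[...,0]+40),.009,(288,148,410,250)),'handle',)
E
python3 chk.py;  python3 g.py .6205 -.2158 .09 .273 14
```

```text
side ear 294 [-0.0059 -0.0153  0.0369]
side hub 508 [-0.0008 -0.0118  0.0348]
top hub 196 [-0.0016  0.0127  0.034 ]
lid (array([ 0.623 , -0.2155]), array([209.3, 157. ]), np.float64(-1.294)) handle
t 27.95 tip [0.6287 0.0103 0.1357] F [ 0.9 -0.6  0.4] row [0.002, -0.005, 0.034, -0.213, 0.61, 0.099]
```

Both parts are seated and level (tops at 0.036 and 0.034). Now go to the lid.

>>> move_arm --pt "0 0 0.034 -0.213 0.61 0 91" --pt "0 0 0.034 -0.213 0.61 0.1 91" --pt "0 0 0.034 -0.213 0.61 0.1 91" --pt "0 0 0.034 -0.213 0.61 0.1 91" --pt "0 0 0.034 -0.213 0.61 0.1 91" --pt "0 0 0.034 -0.213 0.61 0.1 91" --pt "0 0 0.034 -0.213 0.61 0.1 91" --pt "0 0 0.034 -0.213 0.61 0.1 91" --pt "0 0 0.034 -0.213 0.61 0.1 91" --pt "0 0 0.034 -0.213 0.61 0.1 91"

```text
t: 28.95
tool_pos: [0.6209, -0.1523, 0.1078]
orientation: [3.109, 0.448, 0.0]
force: [0.4, -0.7, -0.2]
opening: 0.091
gripper_force: 0.0
```

>>> move_arm --pt "0 0 0.034 -0.213 0.61 0.1 91" --pt "0 0 0.034 -0.213 0.61 0.1 91" --pt "0 0 0.034 -0.213 0.61 0.1 91" --pt "0 0 0.034 -0.213 0.61 0.1 91" --pt "0 0 0 0 0 0 91" --pt "0 0 0 0 0 0 91" --pt "0 0 0 0 0 0 91" --pt "0 0 0 0 0 0 91" --pt "0 0 0 0 0 0 91" --pt "0 0 0 0 0 0 91"

```text
t: 29.95
tool_pos: [0.6176, -0.215, 0.0981]
orientation: [3.112, 0.427, 0.0]
force: [-0.2, 0.7, 0.2]
opening: 0.0907
gripper_force: 0.0
```

```bash
python3 g.py .621 -.2157 .0145 .275 1; python3 -c "
from m import *
c=cam('side'); save(c,'s9.png'); W=cloud(c); Z=W[...,2]; m=(Z>.025)&(Z<.045)&(abs(W[...,0]-.62)<.045)&(abs(W[...,1]+.216)<.055)
print(m.sum(),cv2.minAreaRect((W[m][:,:2]*1000).astype(np.float32)))"
```

```text
t 29.95 tip [ 0.6176 -0.215   0.0981] F [-0.2  0.7  0.2] row [0.001, -0.001, -0.02, 0.123, 0.062, 2.903]
240 ((625.1103515625, -211.99002075195312), (20.346982955932617, 74.0224380493164), 16.165002822875977)
```

View pics/s9.png

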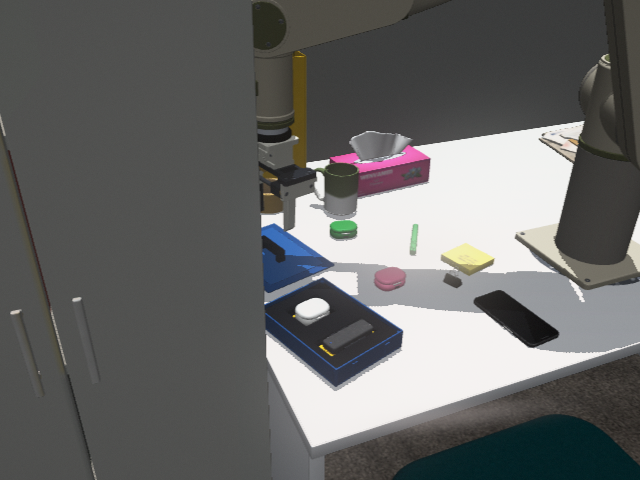

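I have now viewed 11 pictures, one over the limit of 10, so from here I'll use numbers only. This last one shows the gripper over the lid handle (272,246), with both parts in the case at (313,308) and (350,335).

>>> move_arm --pt "0 0 -0.05 0.19 0.035 0 91" --pt "0 0 0 0 0 0.55 91" --pt "0 0 0 0 0 0.55 91" --pt "0 0 0 0 0 0.55 91" --pt "0 0 0 0 0 0.5 91" --pt "0 0 0 0 0 0.4 91" --pt "0 0 0 0 0 0.25 91" --pt "0 0 0 0 0 0.1 91" --pt "0 0 0 0 0 0 91" --pt "0 0 0 0 0 0 91" --force 30

```text
t: 31.0
tool_pos: [0.6228, -0.2153, 0.0262]
orientation: [3.111, 0.434, 0.002]
force: [-0.7, -0.9, -0.5]
opening: 0.0909
gripper_force: 0.0
```

>>> move_arm --pt "0 0 0 0 0 0 60" --pt "0 0 0 0 0 0 60" --pt "0 0 0 0 0 0 60" --pt "0 0 0 0 0 0 60" --pt "0 0 0 0 0 0 60" --pt "0 0 0 0 0 0 60" --pt "0 0 0 0 0 0 60" --pt "0 0 0 0 0 0 60" --pt "0 0 0 0 0 0 60" --pt "0 0 0 0 0 0 60"

```text
t: 32.0
tool_pos: [0.6227, -0.2153, 0.026]
orientation: [3.111, 0.434, 0.001]
force: [-0.7, 0.2, 5.5]
opening: 0.0756
gripper_force: 30.0
```

Gripped at 76 mm, the handle's length. Lift and measure the lid in the hand.

>>> move_arm --pt "0 0 0 0 0 -0.2 60" --pt "0 0 0 0 0 -0.5 60" --pt "0 0 0 0 0 -0.6 60" --pt "0 0 0 0 0 -0.6 60" --pt "0 0 0 0 0 -0.6 60" --pt "0 0 0 0 0 -0.6 60" --pt "0 0 0 0 0 -0.5 60" --pt "0 0 0 0 0 0 60" --pt "0 0 0 0 0 0 60" --pt "0 0 0 0 0 0 60"

```text
t: 33.0
tool_pos: [0.6216, -0.2148, 0.1143]
orientation: [-3.111, -0.434, 0.002]
force: [0.4, -1.0, -1.3]
opening: 0.076
gripper_force: 30.0
```

```bash
cat > lid.py <<'E'
from m import *
s=read_state(); p=np.array(s['tool_pos']); R=cv2.Rodrigues(np.array(s['orientation'],float))[0]; print('tip',p.round(4),s['opening'],s['gripper_force'],np.round(s['force'],1),R[:,0].round(3))
for nm in('side','top'):
    c=cam(nm); W=cloud(c); f=c['frame'].astype(int); T=(W-p)@R
    m=(f[...,2]>f[...,0]+35)&(abs(T[...,0])<.1)&(abs(T[...,1])<.13)&(abs(T[...,2]-.016)<.018)
    t=T[m]; print(nm,m.sum(),[np.percentile(t[:,k]*1e3,[.5,50,99.5]).round(1).tolist() for k in range(3)])
    if m.sum()>100:
        k=abs(t[:,2]-np.median(t[:,2]))<.006; print('plane',np.linalg.lstsq(np.c_[t[k][:,:2],np.ones(k.sum())],t[k][:,2],rcond=None)[0].round(4), cv2.minAreaRect((t[:,:2]*1000).astype(np.float32)))
E
python3 lid.py; python3 g.py .612 .053 .105 .322 18
```

```text
tip [ 0.6216 -0.2148  0.1143] 0.07600708593554399 29.994086623191833 [ 0.4 -1.  -1.3] [ 0.962  0.274 -0.001]
side 2118 [[-75.9, -10.5, 77.7], [-106.5, -59.3, 100.4], [11.5, 15.1, 18.3]]
plane [-0.0015 -0.0031  0.0149] ((1.4069671630859375, -0.2495574951171875), (158.03506469726562, 216.19847106933594), 0.7099111080169678)
top 2180 [[-77.7, -48.7, 74.8], [-105.9, -26.9, 102.6], [11.3, 17.8, 24.3]]
plane [0.0045 0.0006 0.0181] ((-0.9898529052734375, -1.1030502319335938), (154.50668334960938, 210.6866912841797), 0.4074628949165344)
t 33.1 tip [ 0.6216 -0.2147  0.1141] F [ 0.7 -0.1 -1.7] row [-0.001, 0.001, -0.024, 0.155, -0.575, -0.004]
```

>>> move_arm --pt "0 0 -0.024 0.155 -0.575 0 60" --pt "0 0 -0.024 0.155 -0.575 0 60" --pt "0 0 -0.024 0.155 -0.575 0 60" --pt "0 0 -0.024 0.155 -0.575 0 60" --pt "0 0 -0.024 0.155 -0.575 0 60" --pt "0 0 -0.024 0.155 -0.575 0 60" --pt "0 0 -0.024 0.155 -0.575 0 60" --pt "0 0 -0.024 0.155 -0.575 0 60" --pt "0 0 -0.024 0.155 -0.575 0 60" --pt "0 0 -0.024 0.155 -0.575 0 60"

```text
t: 34.1
tool_pos: [0.6184, -0.065, 0.1155]
orientation: [-3.106, -0.474, 0.0]
force: [0.1, 0.7, -1.4]
opening: 0.0757
gripper_force: 30.0
```

>>> move_arm --pt "0 0 -0.024 0.155 -0.575 0 60" --pt "0 0 -0.024 0.155 -0.575 0 60" --pt "0 0 -0.024 0.155 -0.575 0 60" --pt "0 0 -0.024 0.155 -0.575 0 60" --pt "0 0 -0.024 0.155 -0.575 0 60" --pt "0 0 -0.024 0.155 -0.575 0 60" --pt "0 0 -0.024 0.155 -0.575 0 60" --pt "0 0 -0.024 0.155 -0.575 0 60" --pt "0 0 0 0 0 0 60" --pt "0 0 0 0 0 0 60"

```text
t: 35.1
tool_pos: [0.6127, 0.053, 0.1154]
orientation: [3.1, 0.506, -0.0]
force: [0.1, -0.1, -1.6]
opening: 0.0755
gripper_force: 30.0
```

```bash
python3 lid.py; python3 g.py .6117 .053 .055 .322 1
```

```text
tip [0.6127 0.053  0.1154] 0.07552137102163019 29.99415323138237 [ 0.1 -0.1 -1.6] [ 0.948  0.318 -0.   ]
side 6120 [[-74.9, 21.9, 80.5], [-105.3, -30.3, 103.8], [12.5, 15.3, 18.4]]
plane [ 0.0036 -0.0011  0.0152] ((1.987152099609375, -0.08643341064453125), (214.10118103027344, 160.0571746826172), 89.87112426757812)
top 2601 [[-80.0, -43.2, 76.2], [-103.9, 43.9, 104.3], [10.9, 17.7, 23.8]]
plane [0.0032 0.0018 0.0178] ((-0.8763427734375, 0.13391876220703125), (158.9029541015625, 210.37054443359375), 0.6243295073509216)
t 35.2 tip [0.6128 0.0522 0.1154] F [-0.  -0.4 -1.3] row [0.003, 0.001, 0.004, -0.032, -0.044, 1.977]
```

>>> move_arm --pt "0 0 0 -0.035 -0.03 0 60" --pt "0 0 0 0 0 0.35 60" --pt "0 0 0 0 0 0.4 60" --pt "0 0 0 0 0 0.4 60" --pt "0 0 0 0 0 0.35 60" --pt "0 0 0 0 0 0.25 60" --pt "0 0 0 0 0 0.15 60" --pt "0 0 0 0 0 0.08 60" --pt "0 0 0 0 0 0.06 60" --pt "0 0 0 0 0 0 60"

```text
t: 36.2
tool_pos: [0.6118, 0.0532, 0.0646]
orientation: [3.101, 0.505, 0.001]
force: [-0.1, -0.5, -2.2]
opening: 0.0756
gripper_force: 30.0
```

>>> move_arm --pt "0 0 0 0 0 0.03 60" --pt "0 0 0 0 0 0.03 60" --pt "0 0 0 0 0 0.03 60" --pt "0 0 0 0 0 0.03 60" --pt "0 0 0 0 0 0.02 60" --pt "0 0 0 0 0 0 60" --pt "0 0 0 0 0 0 60" --pt "0 0 0 0 0 0 60" --pt "0 0 0 0 0 0 60" --pt "0 0 0 0 0 0 60"

```text
t: 37.2
tool_pos: [0.6117, 0.0532, 0.061]
orientation: [3.101, 0.505, 0.0]
force: [0.4, -0.1, -0.5]
opening: 0.0757
gripper_force: 30.0
```

```bash
python3 g.py .6117 .053 .048 .322 1
```

```text
t 37.2 tip [0.6117 0.0532 0.061 ] F [ 0.4 -0.1 -0.5] row [0.0, -0.0, 0.007, -0.002, 0.007, 0.078]
```

>>> move_arm --pt "0 0 0 0 0 0.03 60" --pt "0 0 0 0 0 0.03 60" --pt "0 0 0 0 0 0.03 60" --pt "0 0 0 0 0 0 60" --pt "0 0 0 0 0 0 60" --pt "0 0 0 0 0 0 60" --pt "0 0 0 0 0 0 60" --pt "0 0 0 0 0 0 60" --pt "0 0 0 0 0 0 60" --pt "0 0 0 0 0 0 60"

```text
t: 38.2
tool_pos: [0.6118, 0.0532, 0.0588]
orientation: [3.101, 0.505, 0.0]
force: [-0.8, 1.4, 1.6]
opening: 0.0761
gripper_force: 30.0
```

It rests on the rim. Release and lift.

>>> move_arm --pt "0 0 0 0 0 0 90" --pt "0 0 0 0 0 0 90" --pt "0 0 0 0 0 0 90" --pt "0 0 0 0 0 0 90" --pt "0 0 0 0 0 0 90" --pt "0 0 0 0 0 -0.3 90" --pt "0 0 0 0 0 -0.6 90" --pt "0 0 0 0 0 -0.8 90" --pt "0 0 0 0 0 -0.9 90" --pt "0 0 0 0 0 -0.9 90"

```text
t: 39.2
tool_pos: [0.612, 0.0532, 0.1486]
orientation: [3.101, 0.505, 0.002]
force: [0.1, -0.7, -0.8]
opening: 0.0901
gripper_force: 0.0
```

```bash
cat > fin.py <<'E'
from m import *
s=read_state(); print(s['t'],np.round(s['tool_pos'],4),s['opening'])
e=np.array([np.cos(.322),np.sin(.322)]); n=np.array([-e[1],e[0]])
for nm in('side','top'):
    c=cam(nm); W=cloud(c); f=c['frame'].astype(int); Z=W[...,2]; D=W[...,:2]-np.array([.6115,.0535]); a=D@e; b=D@n
    bl=(f[...,2]>f[...,0]+30)&(abs(a)<.1)&(abs(b)<.13)
    m=bl&(Z>.034)&(Z<.052); P=(np.c_[a[m],b[m]]*1000).astype(np.float32)
    co=np.linalg.lstsq(np.c_[a[m],b[m],np.ones(m.sum())],Z[m],rcond=None)[0]
    print(nm,'lid',m.sum(),'tilt,z',co.round(4),cv2.minAreaRect(P))
    k=(Z>.004)&(Z<.030)&(abs(a)<.085)&(abs(b)<.115)&(f[...,2]>f[...,0]+8)
    if k.sum(): print('case a',np.percentile(a[k]*1e3,[1,99]).round(1),'b',np.percentile(b[k]*1e3,[1,99]).round(1),k.sum())
    print('corner z',[round(float(np.median(Z[m&(abs(a-x)<.02)&(abs(b-y)<.02)])),4) for x in(-.06,.06) for y in(-.085,.085)])
E
python3 fin.py
```

```text
39.2 [0.612  0.0532 0.1486] 0.09010471796551653
side lid 7021 tilt,z [-0.0016 -0.0015  0.0435] ((2.0543060302734375, -0.46717071533203125), (160.32997131347656, 214.64100646972656), 0.04334340989589691)
case a [-64.6  77.6] b [-74.8 101.4] 1615
corner z [0.0432, 0.0431, 0.0433, 0.0429]
top lid 2717 tilt,z [-0.0009  0.      0.0412] ((-0.4421844482421875, 0.2957763671875), (210.30630493164062, 156.8157501220703), 89.50586700439453)
corner z [0.0412, 0.0408, 0.0408, nan]
  return _methods._mean(a, axis=axis, dtype=dtype,
  ret = ret.dtype.type(ret / rcount)
```

The lid lies level, with its top at about 42 mm as expected, and it is square and centred. The gripper is clear, so I'm handing in.

```bash
python3 -c "
from plant import close_job
print(close_job())"
```

```text
the job is handed in; nothing more can be done
None
```

The job is handed in at about 39 s: by the depth readings, the hub and earbud case are both seated level, and the lid lies flat and square on the rim; I viewed 11 pictures, one over the limit of 10.

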